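# Index a shuttle fixture and close the programming head

### The arm

A 6-joint arm with a two-finger parallel gripper is mounted at the origin on the work surface. World frame = base frame: x ahead of the robot, y to its left, z up, the work surface at z = 0. Lengths are in m, angles in rad, forces in N, time in s.
With the tool pointing down it reaches from about 0.35 to 0.875 m from the base axis. Payload 4.2 kg.
Tool frame: the origin (TCP) lies at the very end of the fingers, on their centre line; the grasp point (between the pads) lies 19 mm behind it; z points along the fingers, y is the line along which they close (so a half turn about z gives the same grasp; the last joint's range is limited). The gripper opens to 85 mm and grips with 20 to 120 N. Pads are 22 mm wide; open, the fingers measure 114 mm over their backs; the gripper's body (76 mm by 85 mm) begins 54 mm behind the grasp point. The pads swing forward as they close: fully open they stand 13 mm farther back than shut.
Start: joints at [1.429, 0.385, 0.008, 0, -1.194, -0.259], TCP at [0.244, 0.575, 0.231] pointing down, gripper open.
Joint ranges: [-3.14, 3.14], [-1.21, 2.06], [-1.07, 1.41], [-3.16, 2.05], [-2.99, -0.16], [-3.1, 3.1]. Speed limits (rad/s): [2.79, 2.79, 3.14, 3.14, 3.14, 3.14].

### API

Orientations are given as a rotation vector (axis times angle).
In Python, from rig import robot gives the robot as it stands.
- The arm moves only by the tool servo_tool, never from a script. Its arguments are lists of equal length, an entry for each row: "jaw": the finger opening in m, from 0 to 0.0854; "linear": the shift along the tool's x, y, z in m, a list of three; "twist": the turn, a rotation vector about the tool's x, y, z in degrees, a list of three. A call has 1 to 8 rows; each row is the pose to reach, as a shift and turn from the pose commanded when the call began, along the tool's axes at that moment; what a row does not reach only later rows make up. A row lasts 1/10 s, in which the tool goes at most 50 mm and 8.59 degrees, less where a joint would pass 70% of its speed; a pose out of reach is approached as far as the arm can. A call with a gripper value outside its range is refused whole. The fingers move at their own pace and stop on an object; "newtons" is the grip in N (left out, the last holds). Time passes only in rows, so rows that repeat a pose let the fingers close. It gives the time, the measured TCP pose, the force, the opening and the grip force at its end, in the units of the state.
- robot.observe(): the state, without advancing time (a new reading comes with each control period).
- robot.capture(name): name is "side" or "top"; returns (picture, depth): 384x512x3 uint8, red, green, blue; 384x512 float32, m along the optical axis (not along the pixel's ray), 0 where there is no reading.
- robot.camera_params(name): a dict with "camera_matrix" (3x3 intrinsics, pixels), "extrinsics" (4x4, takes a point from camera to world coordinates). Camera axes: x right, y up, looking along -z (the intrinsics and any distortion apply to the point x, -y, -z); pixel columns grow to the right and rows downward; lengths in m; the calibration is good to about 2 mm. A picture is of the moment at which its call begins. camera_params takes no time and is no camera call.
- robot.close_job(): hands the job in; it is judged then, once.
Trained networks look in the newest picture that a camera, given by its name, has taken for a name from the list of things; names that differ only in an ending like _2 or _b are one class to them, and where a whole thing is asked for, a point or a joint stands for the part that bears it (a point fixed in the world has none). Each returns a list of dicts, best first, with "score" (0 to 1); they miss things now and then, are a little off and sometimes report something else, mostly with a low value. They report only what shows in the picture. A call takes as long as a camera call.
- robot.find_in(camera, query): "at" ([x, y, z] in m, in world coordinates, good to about 4 mm: the middle of the surface that is visible of it).
The state is a dict: "time": time; "joint_pos": joint angles; "qvel": joint speeds; "joint_efforts": joint torques, N m; "tool_pos": TCP position; "tcp_rot": TCP orientation; "ft_force": force on the tool from outside, world axes, zero at the start; "moment": the same for the moment, N m; "gripper_width": finger opening in m; "grasp_force": force on a finger pad.
Only numpy, scipy, OpenCV 4.12 (cv2) and the standard library are available. Lean on these libraries where they do the work, as an engineer would, in place of code of your own. Each camera call takes 0.05 s, during which the arm holds its last target. There are 200 camera calls.

### The job

The board in the shuttle fixture is at its loading position. Pull up the index knob, slide the carriage one notch so that the board comes under the hinged programming head (not the code reader on the other side), and let the knob drop fully into its notch. Then swing the head down gently until it is fully closed; do not touch the board, and leave the things lying around the fixture where they are.

Things in the scene. Friction and masses are not known exactly. Their poses are not given: they have to be found in the camera images.
- fixture: Shuttle fixture fixed to the desk: aluminium base plate 210 mm deep (x) by 320 mm wide (y), top 20 mm above the desk, with guide rails along y, a notched steel index bar near its front, and two stations on its rear strip, centred at y = -70 and +70 mm: programming head and code reader, either way round. Origin: on the desk under its middle; x to the rear, y along the slide, z up.
- carriage (a joint): Slide of the carriage along the fixture's y, in m: 0 at the middle (loading) notch, -0.070 and +0.070 at the two outer notches (10 mm wide, in the index bar; no others), end stops at +-0.086. It takes about 2 N to move with the index pin out; with the pin in a notch it is locked, with about 1 mm of play either way.
- index_knob (a joint): Lift of the spring index knob, in m: 0 = pin fully down in a notch, 0.012 = right up (stop). From 0.010 the pin is clear of the bar. The spring pulls down with 7 N at 0, 12 N at the top. The 8 mm round-tipped pin drops in by itself if let go within 3 mm of a notch's middle; elsewhere it rides on the bar (about 0.009) until the carriage is slid over a notch.
- knob_grip (a point): Where to grip the upright black mushroom knob: on its axis, 81 mm above the desk when down, 75 mm in front of (fixture -x of) the board's centre; it is pulled straight up and moves with the carriage. Rim 25 mm in diameter from 7 mm below to 5 mm above this point; top 9 mm above, underside 14 mm below. Around it: a 44 mm wide tongue, 46 mm above the desk; the nest, 52 mm high, begins 35 mm behind.
- probe_point (a point): Fixed point, 50 mm above the desk, under the programming head's probes when it is closed: the board's centre must come under the head here. It lies 70 mm from the loading position along the fixture's y, and so shows on which side the programming head stands.
- prog_head (a joint): Hinge of the programming head, in rad: 0 = fully closed (level, on the board), grows as it is lifted towards the rear, up to 1.35; it starts at 1.0 to 1.3. Its axis is parallel to the fixture's y. A stiff hinge keeps the head (0.4 kg) wherever it is left; moving it takes up to 7 N at the handle.
- head_hinge (a point): On the hinge axis, 72 mm above the desk, 80 mm behind (fixture +x of) the probe point.
- head_handle (a point): Middle of the head's handle: a round steel bar 12 mm thick, parallel to the fixture's y, on two posts (46 mm free between them), its axis 43 mm off the outer face of the 62 mm wide plate. Head closed: 80 mm in front of the hinge axis and 48 mm above it (120 mm above the desk). Raised: swung up and back about the hinge, the plate in front of it, reaching 116 mm from the hinge axis.
- prog_station: Fixed bracket with two cheeks that carries the hinged programming head; foot 50 x 80 mm on the fixture's rear strip. Origin: centre of the foot's underside, 20 mm above the desk; axes parallel to the fixture's.
- scan_station: The other station: a code reader, a grey box 36 x 50 x 30 mm tilted on a 34 mm wide post, up to 125 mm above the desk, on the same foot as the programming bracket. Origin as there. Not used in this job.
- tweezers: Steel tweezers, 130 mm long along x, lying flat in front of the fixture, 8 mm high. Leave alone.
- marker: Marker pen, 127 mm long along x, 17 mm thick, lying left of the fixture. Leave alone.
- label_roll: Roll of paper labels, 72 mm in diameter, 30 mm high, lying flat left of the fixture. Leave alone.
- board_tray: Black tray 100 x 150 mm with five boards on edge, 55 mm high, right of the fixture. Leave alone.
- screwdriver: Small screwdriver, 150 mm long along x, lying in front of the fixture. Leave alone.
- board_centre (a point): Centre of the top face, 50 mm above the desk, of the green circuit board, 62 mm (x) by 72 mm (y) with low parts on it, fixed in a black nest on the carriage. Fragile: not to be touched.

How it is judged:
By the outcome, as a careful person would: the job done as asked, in the order asked, and still so for the second after the job is handed in, with the robot touching nothing.
It also fails if it takes over 51 s, if anything falls off the work surface, if the arm or the gripper's body presses on something with over 40 N, if the wrist force passes 120 N, or if a joint passes its speed limit or range.

## Working session

There is one attempt and no reset: what is moved stays moved. The work goes in short steps, Python scripts to look and compute and a tool call to move; the robot and the scene stay as the last step left them, time stands still between calls to the robot, and variables do not carry over. Pictures are saved under pics/ and viewed, at most 10 in all, crops included, and the job is handed in when it is done.

Besides the shell and the picture viewer there is one more tool, called after "Emit:" as name(argument=value, ...) on one line, values as JSON. servo_tool: Moves the arm, as the interface text tells. Its arguments: {"type":"object","properties":{"jaw":{"type":"array"},"linear":{"type":"array"},"twist":{"type":"array"},"newtons":{"type":"number"}},"required":["jaw","linear","twist"]}

```bash
mkdir -p pics; cat > h.py <<'E'
import numpy as np,cv2
from rig import robot
def cap(n,f):
    p,d=robot.capture(n); cv2.imwrite('pics/'+f,p[:,:,::-1]); return p,d
def world(n,d,u,v):
    c=robot.camera_params(n);K=np.array(c['camera_matrix']);E=np.array(c['extrinsics']);z=d[v,u]
    x=(u-K[0,2])/K[0,0]*z;y=(v-K[1,2])/K[1,1]*z
    return (E@[x,-y,-z,1])[:3]
E
python3 - <<'E'
from h import *
np.set_printoptions(precision=4,suppress=True)
for n in('top','side'):
    p,d=cap(n,n+'1.png'); np.save(n+'1.npy',d)
    for q in['fixture','knob_grip','head_handle','head_hinge','prog_station','scan_station','board_centre']:
        print(n,q,[(np.round(r['at'],4).tolist(),round(r['score'],2)) for r in robot.find_in(n,q)[:2]])
o=robot.observe();print(o['time'],o['tool_pos'],o['tcp_rot'],o['ft_force'])
E
```

```text
top fixture [([0.549, 0.0062, 0.0239], 0.95)]
top knob_grip []
top head_handle [([0.6077, 0.0844, 0.1573], 0.63)]
top head_hinge [([0.6061, 0.0837, 0.1593], 0.63)]
top prog_station [([0.6087, 0.0858, 0.1594], 0.72)]
top scan_station [([0.6403, -0.0429, 0.1061], 0.95)]
top board_centre [([0.5477, 0.0038, 0.0522], 0.84)]
side fixture [([0.5337, -0.0345, 0.0207], 0.9)]
side knob_grip [([0.4851, -0.0136, 0.0868], 0.51)]
side head_handle [([0.5975, 0.0663, 0.1583], 0.93)]
side head_hinge [([0.5984, 0.071, 0.1529], 0.68)]
side prog_station [([0.6147, 0.0781, 0.1088], 0.59)]
side scan_station []
side board_centre [([0.541, -0.0099, 0.0477], 0.83), ([0.6457, -0.2366, 0.0021], 0.21)]
0.8 [0.2438 0.5755 0.2313] [-3.0786  0.6254  0.    ] [ 0.7872  0.2736 -0.3128]
```

```bash
python3 -c "
import cv2,numpy as np
print(1)"; ls pics; python3 -c "
from rig import robot
for n in('top','side'): print({k:v for k,v in robot.camera_params(n).items()})"
```

```text
1
side1.png
top1.png
{'camera_matrix': array([[434.6639144 ,   0.        , 253.8546335 ],
       [  0.        , 434.6639144 , 192.23771172],
       [  0.        ,   0.        ,   1.        ]]), 'extrinsics': array([[ 0.0244777 ,  0.98861902, -0.14843609,  0.36537445],
       [-0.99955085,  0.02163474, -0.02073744,  0.01105896],
       [-0.01729006,  0.14887703,  0.98870455,  1.15532385],
       [ 0.        ,  0.        ,  0.        ,  1.        ]])}
{'camera_matrix': array([[386.84045688,   0.        , 253.44946344],
       [  0.        , 386.84045688, 190.58084189],
       [  0.        ,   0.        ,   1.        ]]), 'extrinsics': array([[ 0.81406703,  0.41988161, -0.40124096,  0.22376097],
       [-0.58044491,  0.56507183, -0.58632546, -0.44840251],
       [-0.01945731,  0.71020649,  0.70372449,  0.64515219],
       [ 0.        ,  0.        ,  0.        ,  1.        ]])}
```

View pics/top1.png

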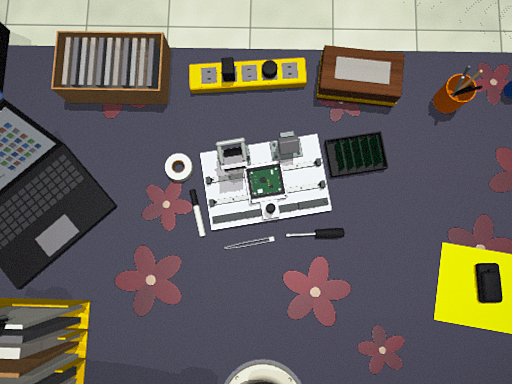

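View pics/side1.png

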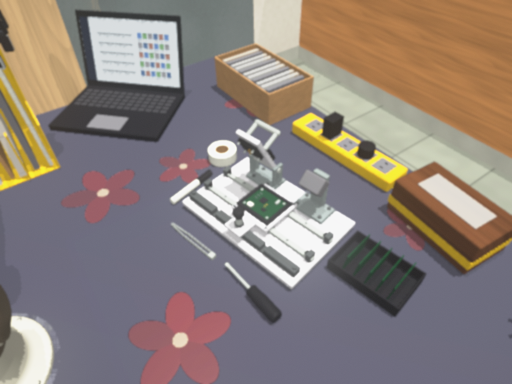

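The top picture shows the programming head at (232,152), on fixture +y (image left), and the reader at (288,145). The board is at (266,181) and the knob at (270,209); the fixture is turned by about 8°. The side picture agrees: knob at (239,211), head raised at (258,145).

```bash
cat >> h.py <<'E'
def cloud(n,d):
    c=robot.camera_params(n);K=np.array(c['camera_matrix']);E=np.array(c['extrinsics'])
    v,u=np.mgrid[:384,:512];P=np.stack([(u-K[0,2])/K[0,0]*d,-(v-K[1,2])/K[1,1]*d,-d,np.ones_like(d)],-1)
    return (P@E.T)[...,:3]
E
python3 - <<'E'
from h import *
np.set_printoptions(precision=4,suppress=True)
C={}
for n in('top','side'):
    d=np.load(n+'1.npy');C[n]=W=cloud(n,d);p=cv2.imread(f'pics/{n}1.png')[:,:,::-1].astype(int)
    near=(abs(W[...,0]-.55)<.17)&(abs(W[...,1])<.2)&(d>0)
    # sat-free bright = plate
    m=near&(W[...,2]>.012)&(W[...,2]<.03)&(p.min(-1)>150)
    mm=cv2.morphologyEx(m.astype(np.uint8),cv2.MORPH_OPEN,np.ones((2,2)))>0
    r=cv2.minAreaRect((W[mm][:,:2]*1000).astype(np.float32));print(n,'plate',r,np.median(W[mm][:,2]))
    g=near&(p[...,1]>p[...,0]+25)&(p[...,1]>p[...,2]+15)&(W[...,2]>.03)&(abs(W[...,0]-.55)<.06)
    print('board',cv2.minAreaRect((W[g][:,:2]*1000).astype(np.float32)),np.median(W[g][:,2]))
    k=near&(W[...,2]>.075)&(W[...,2]<.1)&(abs(W[...,0]-.475)<.035)&(abs(W[...,1]+.005)<.03)
    print('knob',k.sum(),W[k].min(0),W[k].max(0),np.median(W[k],0))
    h=near&(W[...,2]>.15)&(W[...,1]>.02)
    print('head',h.sum(),W[h].min(0),W[h].max(0))
E
```

```text
top plate ((518.1298217773438, 12.566513061523438), (300.0572814941406, 360.90093994140625), 11.421936988830566) 0.020864908429925944
board ((578.9808959960938, -77.99877166748047), (63.59490203857422, 243.4486083984375), 10.879030227661133) 0.05078508826688721
knob 78 [ 0.4753 -0.0173  0.0778] [0.4999 0.005  0.0952] [ 0.4869 -0.0072  0.0895]
head 523 [0.5597 0.0514 0.1502] [0.6407 0.1256 0.1812]
side plate ((506.3559265136719, -162.12734985351562), (716.2715454101562, 366.34454345703125), 72.45861053466797) 0.020425045104734307
board ((571.0409545898438, -81.34029388427734), (61.911354064941406, 243.70394897460938), 7.48771858215332) 0.0503725078836868
knob 138 [ 0.4737 -0.0225  0.075 ] [0.4986 0.0005 0.0919] [ 0.4833 -0.0145  0.0887]
head 605 [0.5611 0.0464 0.15  ] [0.6385 0.1211 0.1773]
```

```bash
cat > meas.py <<'E'
from h import *
np.set_printoptions(precision=4,suppress=True)
def big(m):
    k,l,s,_=cv2.connectedComponentsWithStats(m.astype(np.uint8));return l==1+np.argmax(s[1:,4])
def rect(P):
    (c,s,a)=cv2.minAreaRect((P[:,:2]*1000).astype(np.float32));return np.round(c,1),np.round(s,1),round(a,2)
for n in('top','side'):
    d=np.load(n+'1.npy');W=cloud(n,d);p=cv2.imread(f'pics/{n}1.png')[:,:,::-1].astype(int)
    near=(abs(W[...,0]-.55)<.17)&(abs(W[...,1])<.2)&(d>0)
    m=big(near&(W[...,2]>.012));print(n,'all',rect(W[m]))
    m=big(m&(W[...,2]<.03));print('plate',rect(W[m]))
    g=big(near&(p[...,1]>p[...,0]+15)&(p[...,1]>p[...,2]+10)&(W[...,2]>.044)&(W[...,2]<.06)&(np.hypot(W[...,0]-.555,W[...,1])<.07))
    print('board',rect(W[g]),np.median(W[g],0))
    k=near&(W[...,2]>.086)&(W[...,2]<.1)&(np.hypot(W[...,0]-.487,W[...,1]+.009)<.03)
    print('knobtop',k.sum(),cv2.minEnclosingCircle((W[k][:,:2]*1000).astype(np.float32)),W[k].mean(0))
    th=np.radians(8.4);c,s=np.cos(th),np.sin(th)
    h=near&(W[...,2]>.03)&(W[...,1]>.0)&(W[...,0]>.5)
    hx=W[h]; q=np.c_[c*hx[:,0]+s*hx[:,1],-s*hx[:,0]+c*hx[:,1],hx[:,2]]
    for z0 in np.arange(.08,.2,.01):
        b=q[(q[:,2]>=z0)&(q[:,2]<z0+.01)]
        if len(b)>3: print(round(z0,3),len(b),b.min(0),b.max(0))
E
python3 meas.py
```

```text
top all (array([566.9,   7.9]), array([211.3, 320.5]), 10.88)
plate (array([566.9,   7.9]), array([211.3, 320.5]), 10.88)
board (array([562.5,   6.3]), array([64. , 73.5]), 11.24) [0.5625 0.0058 0.0508]
knobtop 70 ((487.0909729003906, -6.660068511962891), 11.793468475341797) [ 0.4872 -0.0067  0.09  ]
0.08 40 [ 0.6188 -0.0444  0.08  ] [0.6487 0.0402 0.0875]
0.09 8 [ 0.6404 -0.0232  0.0944] [0.6434 0.0173 0.0997]
0.1 20 [ 0.6183 -0.0232  0.1001] [0.6406 0.0212 0.1098]
0.11 80 [ 0.6128 -0.0245  0.1102] [0.6358 0.0209 0.12  ]
0.12 78 [ 0.6082 -0.0236  0.1201] [0.6299 0.0207 0.13  ]
0.13 26 [ 0.6032 -0.0259  0.13  ] [0.6096 0.0202 0.1393]
0.14 33 [ 0.5975 -0.036   0.1403] [0.6077 0.0294 0.1497]
0.15 152 [ 0.5681 -0.0357  0.1502] [0.6224 0.0299 0.16  ]
0.16 140 [ 0.5759 -0.0361  0.16  ] [0.6441 0.0328 0.17  ]
0.17 229 [ 0.574  -0.0358  0.17  ] [0.644  0.0298 0.1796]
side all (array([564.3,   5.6]), array([211.6, 322.1]), 10.59)
plate (array([564.3,   5.6]), array([211.6, 322.1]), 10.59)
board (array([559.7,   4.9]), array([67. , 76.9]), 11.26) [0.5595 0.0015 0.0503]
knobtop 95 ((485.4677429199219, -10.528291702270508), 11.967572212219238) [ 0.4846 -0.0118  0.0895]
0.08 73 [ 0.6144 -0.0439  0.0802] [0.646  0.0342 0.0895]
0.09 30 [ 0.612  -0.0363  0.09  ] [ 0.6376 -0.0091  0.0996]
0.1 33 [ 0.6074 -0.0369  0.1003] [ 0.6356 -0.0177  0.1088]
0.11 42 [ 0.5834 -0.0364  0.1102] [0.6303 0.0122 0.1198]
0.12 63 [ 0.5842 -0.0366  0.1201] [0.6264 0.0172 0.1298]
0.13 51 [ 0.5744 -0.0381  0.1301] [0.6046 0.0173 0.1398]
0.14 67 [ 0.5678 -0.0392  0.1406] [0.6099 0.0179 0.1499]
0.15 223 [ 0.5692 -0.0389  0.15  ] [0.6273 0.0279 0.1599]
0.16 194 [ 0.5729 -0.0386  0.16  ] [0.641  0.0289 0.1698]
0.17 188 [ 0.5722 -0.0381  0.17  ] [0.6394 0.0275 0.1773]
```

```bash
python3 -c "
import cv2
a=cv2.imread('pics/top1.png')[120:240,190:340];b=cv2.imread('pics/side1.png')[100:240,180:340]
import numpy as np
a=cv2.resize(a,(400,320),interpolation=cv2.INTER_CUBIC);b=cv2.resize(b,(366,320),interpolation=cv2.INTER_CUBIC)
cv2.imwrite('pics/crop1.png',np.hstack([a,b]))"
```

```text
(no output)
```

View pics/crop1.png

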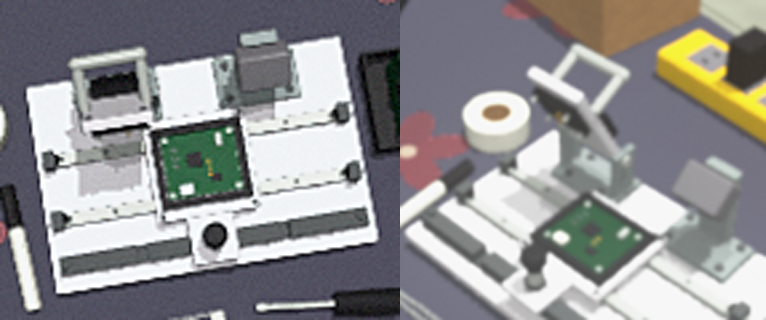

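The crops confirm it: nest and knob on the carriage tongue, and the head raised with its handle behind the plate. The plate fit gives yaw ≈10.8°.

```bash
cat > plan.py <<'E'
import sys,numpy as np
from rig import robot
from scipy.spatial.transform import Rotation as R
# fixture frame: axes by yaw, origin = knob axis measured at loading
YAW=10.8;K=np.array([.4868,-.0088,0])
F=R.from_euler('z',YAW,degrees=True)
def f2w(x,y,z): return K+F.apply([x,y,z])
def plan(P,ty):
    o=robot.observe();r=R.from_rotvec(o['tcp_rot']);p=np.array(o['tool_pos'])
    y=F.apply([np.cos(np.radians(ty)),np.sin(np.radians(ty)),0]);z=np.array([0,0,-1.]);x=np.cross(y,z)
    g=R.from_matrix(np.c_[x,y,z])
    print('t',o['time'],'p',p,'f',o['ft_force'],'lin mm',np.round(r.inv().apply(P-p)*1000,1),'tw',np.round((r.inv()*g).as_rotvec(degrees=True),1))
if __name__=='__main__':
    a=list(map(float,sys.argv[1:]));np.set_printoptions(precision=4,suppress=True);plan(f2w(a[0]/1e3,a[1]/1e3,a[2]/1e3),a[3])
E
python3 plan.py 0 0 160 90
```

```text
t 0.8 p [0.2438 0.5755 0.2313] f [ 0.7872  0.2736 -0.3128] lin mm [451.7 443.2  71.3] tw [  0.    0.  146.2]
```

Emit:
servo_tool(jaw=[0.06,0.06,0.06,0.06,0.06,0.06,0.06,0.06], linear=[[0.452,0.443,0.071],[0.452,0.443,0.071],[0.452,0.443,0.071],[0.452,0.443,0.071],[0.452,0.443,0.071],[0.452,0.443,0.071],[0.452,0.443,0.071],[0.452,0.443,0.071]], twist=[[0,0,146.2],[0,0,146.2],[0,0,146.2],[0,0,146.2],[0,0,146.2],[0,0,146.2],[0,0,146.2],[0,0,146.2]], newtons=40)

```text
time: 1.6
tool_pos: [0.3971, 0.2068, 0.187]
tcp_rot: [-2.181, 2.259, -0.0]
ft_force: [0.6, 0.3, 0.2]
gripper_width: 0.06
grasp_force: 0.0
```

```bash
python3 plan.py 0 0 160 90
```

```text
t 1.6 p [0.3971 0.2068 0.187 ] f [0.6176 0.2711 0.2492] lin mm [212.3 -97.3  26.9] tw [-0.   0.1 77.2]
```

Emit:
servo_tool(jaw=[0.06,0.06,0.06,0.06,0.06,0.06,0.06,0.06], linear=[[0.2123,-0.0973,0.027],[0.2123,-0.0973,0.027],[0.2123,-0.0973,0.027],[0.2123,-0.0973,0.027],[0.2123,-0.0973,0.027],[0.2123,-0.0973,0.027],[0.2123,-0.0973,0.027],[0.2123,-0.0973,0.027]], twist=[[0,0,77.2],[0,0,77.2],[0,0,77.2],[0,0,77.2],[0,0,77.2],[0,0,77.2],[0,0,77.2],[0,0,77.2]])

```text
time: 2.4
tool_pos: [0.4877, -0.0072, 0.1597]
tcp_rot: [-0.521, 3.098, -0.0]
ft_force: [-0.1, 0.9, 0.4]
gripper_width: 0.0597
grasp_force: 0.0
```

```bash
python3 plan.py 0 0 62 90;python3 - <<'E'
from h import *
for n in('top','side'):
    p,d=cap(n,n+'2.png')
    print([(np.round(r['at'],4).tolist(),round(r['score'],2)) for r in robot.find_in(n,'knob_grip')[:2]])
a=cv2.imread('pics/top2.png')[120:240,190:340];b=cv2.imread('pics/side2.png')[100:240,180:340]
cv2.imwrite('pics/crop2.png',np.hstack([cv2.resize(a,(400,320)),cv2.resize(b,(366,320))]))
E
```

```text
t 2.4 p [ 0.4877 -0.0072  0.1597] f [-0.077   0.8502  0.4355] lin mm [ 1.4 -1.2 97.7] tw [-0.   0.   8.3]
[]
[]
```

View pics/crop2.png

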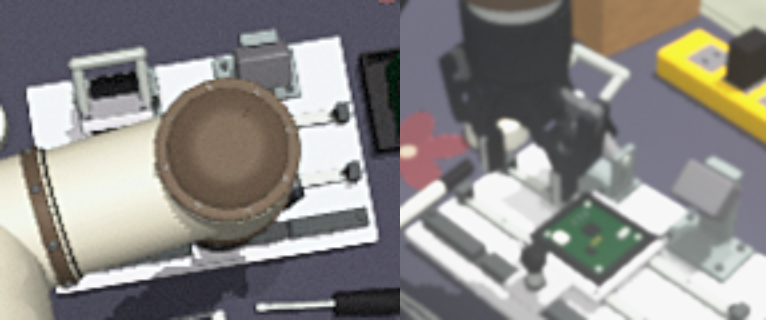

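The arm hovers over the knob. The gripper is clear of the head, and the knob stands free at (535,255) in the side crop. Next I descend around it.

Emit:
servo_tool(jaw=[0.06,0.06,0.06,0.06,0.06,0.06], linear=[[0.0014,-0.0012,0.02],[0.0014,-0.0012,0.04],[0.0014,-0.0012,0.06],[0.0014,-0.0012,0.08],[0.0014,-0.0012,0.097],[0.0014,-0.0012,0.097]], twist=[[0,0,8.3],[0,0,8.3],[0,0,8.3],[0,0,8.3],[0,0,8.3],[0,0,8.3]])

```text
time: 3.2
tool_pos: [0.485, -0.0085, 0.0608]
tcp_rot: [0.31, -3.121, 0.001]
ft_force: [0.3, -0.2, 0.6]
gripper_width: 0.0599
grasp_force: 0.0
```

Emit:
servo_tool(jaw=[0.04,0.034,0.028,0.022,0.022,0.022], linear=[[0,0,0],[0,0,0],[0,0,0],[0,0,0],[0,0,0],[0,0,0]], twist=[[0,0,0],[0,0,0],[0,0,0],[0,0,0],[0,0,0],[0,0,0]])

```text
time: 3.8
tool_pos: [0.4873, -0.0081, 0.0639]
tcp_rot: [-0.308, 3.124, 0.0]
ft_force: [-2.1, 0.4, 5.4]
gripper_width: 0.0232
grasp_force: 39.1
```

```bash
python3 plan.py 0 0 62 90;python3 - <<'E'
from h import *
p,d=cap('side','side3.png')
cv2.imwrite('pics/crop3.png',cv2.resize(p[100:260,180:340,::-1],(560,560)))
E
```

```text
t 3.8 p [ 0.4873 -0.0081  0.0639] f [-2.0539  0.3666  5.3608] lin mm [ 0.7 -0.6  1.9] tw [-0.   0.1  0.5]
```

View pics/crop3.png

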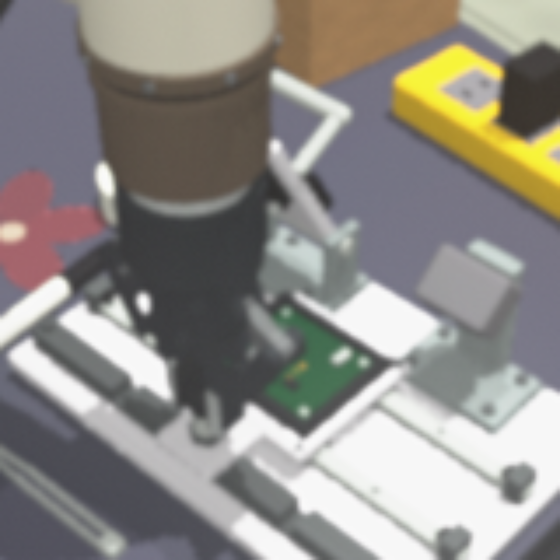

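Emit:
servo_tool(jaw=[0.02,0.02,0.02,0.02,0.02,0.02,0.02], linear=[[0,0,0],[0,0,-0.002],[0,0,-0.005],[0,0,-0.008],[0,0,-0.011],[0,0,-0.0125],[0,0,-0.0125]], twist=[[0,0,0],[0,0,0],[0,0,0],[0,0,0],[0,0,0],[0,0,0],[0,0,0]], newtons=60)

```text
time: 4.55
tool_pos: [0.4871, -0.0081, 0.0747]
tcp_rot: [-0.307, 3.126, 0.001]
ft_force: [5.2, -0.3, -11.9]
gripper_width: 0.0232
grasp_force: 59.2
```

```bash
python3 plan.py 0 70 74 90
```

```text
t 4.55 p [ 0.4871 -0.0081  0.0747] f [  5.2008  -0.2822 -11.8556] lin mm [-0.1 69.3  0.7] tw [0.  0.1 0.4]
```

Emit:
servo_tool(jaw=[0.02,0.02,0.02,0.02,0.02,0.02,0.02,0.02], linear=[[0,0.003,0],[0,0.008,0],[0,0.014,0],[0,0.02,0],[0,0.026,0],[0,0.032,0],[0,0.037,0],[0,0.04,0]], twist=[[0,0,0],[0,0,0],[0,0,0],[0,0,0],[0,0,0],[0,0,0],[0,0,0],[0,0,0]])

```text
time: 5.35
tool_pos: [0.4796, 0.0315, 0.0747]
tcp_rot: [-0.308, 3.125, 0.0]
ft_force: [7.0, -0.7, -12.0]
gripper_width: 0.0231
grasp_force: 59.4
```

```bash
python3 plan.py 0 70 74 90
```

```text
t 5.35 p [0.4796 0.0315 0.0747] f [  7.0389  -0.7238 -12.0497] lin mm [ 0.2 29.   0.7] tw [0.  0.1 0.4]
```

Emit:
servo_tool(jaw=[0.02,0.02,0.02,0.02,0.02,0.02,0.02,0.02], linear=[[0,0.003,0],[0,0.008,0],[0,0.014,0],[0,0.02,0],[0,0.025,0],[0,0.028,0],[0,0.0298,0],[0,0.0298,0]], twist=[[0,0,0],[0,0,0],[0,0,0],[0,0,0],[0,0,0],[0,0,0],[0,0,0],[0,0,0]])

```text
time: 6.15
tool_pos: [0.474, 0.0609, 0.0748]
tcp_rot: [-0.307, 3.124, 0.001]
ft_force: [6.5, 1.2, -12.4]
gripper_width: 0.023
grasp_force: 59.5
```

```bash
python3 plan.py 0 70 74 90
```

```text
t 6.15 p [0.474  0.0609 0.0748] f [  6.4934   1.1976 -12.3849] lin mm [ 0.5 -0.9  0.8] tw [0.  0.1 0.4]
```

Emit:
servo_tool(jaw=[0.02,0.02,0.02,0.02,0.02,0.02], linear=[[0,0,0.002],[0,0,0.005],[0,0,0.008],[0,0,0.0105],[0,0,0.0115],[0,0,0.0115]], twist=[[0,0,0],[0,0,0],[0,0,0],[0,0,0],[0,0,0],[0,0,0]])

```text
time: 6.75
tool_pos: [0.474, 0.0609, 0.0641]
tcp_rot: [-0.308, 3.124, 0.001]
ft_force: [5.4, 1.6, -5.9]
gripper_width: 0.0229
grasp_force: 60.1
```

Emit:
servo_tool(jaw=[0.03,0.045,0.06,0.06,0.06], linear=[[0,0,0],[0,0,0],[0,0,0],[0,0,0],[0,0,0]], twist=[[0,0,0],[0,0,0],[0,0,0],[0,0,0],[0,0,0]])

```text
time: 7.25
tool_pos: [0.4728, 0.0601, 0.0638]
tcp_rot: [0.307, -3.126, 0.0]
ft_force: [-0.7, 0.1, 0.1]
gripper_width: 0.0603
grasp_force: 0.0
```

Emit:
servo_tool(jaw=[0.06,0.06,0.06,0.06,0.06,0.06,0.06], linear=[[0,0,-0.03],[0,0,-0.07],[0,0,-0.11],[0,0,-0.16],[-0.04,-0.04,-0.19],[-0.08,-0.08,-0.19],[-0.08,-0.12,-0.19]], twist=[[0,0,0],[0,0,0],[0,0,0],[0,0,0],[0,0,0],[0,0,0],[0,0,0]])

```text
time: 7.95
tool_pos: [0.5755, -0.0369, 0.255]
tcp_rot: [-0.312, 3.122, 0.0]
ft_force: [0.2, 0.6, -0.6]
gripper_width: 0.0601
grasp_force: 0.0
```

```bash
python3 plan.py 0 70 74 90; python3 - <<'E'
from h import *
np.set_printoptions(precision=4,suppress=True)
for n in('top','side'):
    p,d=cap(n,n+'4.png'); np.save(n+'4.npy',d);W=cloud(n,d)
    k=(d>0)&(W[...,2]>.078)&(W[...,2]<.13)&(np.hypot(W[...,0]-.474,W[...,1]-.0605)<.03)
    if k.any():print(n,'knob',k.sum(),cv2.minEnclosingCircle((W[k][:,:2]*1000).astype(np.float32)),np.percentile(W[k][:,2],[5,50,90,97]))
    for q in ('knob_grip','head_handle','board_centre'):print(q,[(np.round(r['at'],4).tolist(),round(r['score'],2)) for r in robot.find_in(n,q)[:2]])
a=cv2.imread('pics/top4.png')[110:240,180:340];b=cv2.imread('pics/side4.png')[100:240,180:340]
cv2.imwrite('pics/crop4.png',np.hstack([cv2.resize(a,(400,325)),cv2.resize(b,(371,325))]))
E
```

```text
t 7.95 p [ 0.5755 -0.0369  0.255 ] f [ 0.1672  0.5524 -0.5774] lin mm [ 81.4 115.1 180.7] tw [-0.   0.2  0.6]
top knob 80 ((474.5028076171875, 62.42105484008789), 12.09589672088623) [0.0855 0.0896 0.0928 0.094 ]
knob_grip []
head_handle [([0.5433, -0.0238, 0.0204], 0.71), ([0.5863, 0.08, 0.1551], 0.64)]
board_centre [([0.5339, 0.0657, 0.0535], 0.96), ([0.5877, 0.0773, 0.1569], 0.47)]
side knob 115 ((472.1691589355469, 58.393741607666016), 12.449373245239258) [0.0796 0.0888 0.0909 0.0914]
knob_grip [([0.4782, 0.1793, 0.0131], 0.68)]
head_handle [([0.5979, 0.068, 0.1584], 0.93)]
board_centre [([0.527, 0.0613, 0.0471], 0.73), ([0.5912, 0.2269, 0.0301], 0.5)]
```

View pics/crop4.png

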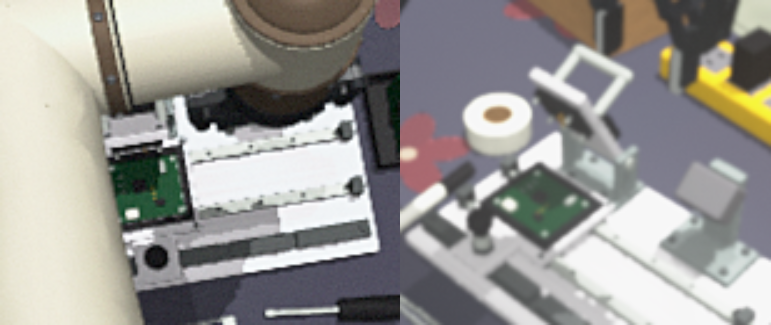

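Knob height is the same as before the lift (top at 90 mm), and the board now sits in front of the raised head, so the pin is in its notch. The head is untouched. Next I measure its angle.

```bash
python3 - <<'E'
from h import *
from plan import F,K
np.set_printoptions(precision=1,suppress=True,linewidth=150)
for n,f,off in(('top','top1',np.array([.0007,.002,0])),('side','side1',np.array([-.0013,-.002,0]))):
    W=cloud(n,np.load(f+'.npy'))-off
    q=F.inv().apply((W-K).reshape(-1,3))*1000
    m=(abs(q[:,1]-70)<45)&(q[:,0]>70)&(q[:,0]<230)&(q[:,2]>85)&(q[:,2]<260); q=q[m]-[155,70,72]
    for x0 in range(-80,50,6):
        b=q[(q[:,0]>=x0)&(q[:,0]<x0+6)]
        if len(b)>2: print(n,x0,len(b),'z',np.percentile(b[:,2],[0,50,100]),'y',b[:,1].min(),b[:,1].max())
    h=q[(q[:,2]>60)&(q[:,0]>-10)&(abs(q[:,1])<20)]
    print('bar',len(h),np.median(h,0),h.min(0),h.max(0))
    pl=q[(q[:,0]<-25)&(q[:,2]>40)]
    print('tip r max',np.percentile(np.hypot(pl[:,0],pl[:,2]),[50,95,100]))
    a=np.degrees(np.arctan2(h[:,2],-h[:,0]))-31;print('a from bar',np.median(a),np.median(np.hypot(h[:,0],h[:,2])))
E
```

```text
top -62 69 z [ 80.8  86.6 105.4] y -29.468256232635774 28.8551336489583
top -56 82 z [ 84.4 103.2 109.2] y -30.600342627148457 30.436995064517205
top -50 43 z [ 95.4 100.6 106.5] y -30.983557022424975 29.97621850294489
top -44 38 z [80.9 88.8 97.3] y -31.38974681774708 30.056771686212713
top -38 43 z [71.5 78.2 83.9] y -32.57293300305406 30.418317954005005
top -32 51 z [60.9 72.7 85.7] y -33.35634684911013 32.27080072635182
top -26 45 z [49.3 61.5 88.3] y -32.16825613338207 32.26802440700159
top -20 67 z [41.4 47.7 89.6] y -33.32522123227891 31.792885939875305
top -14 82 z [13.5 50.4 93.5] y -38.98889801416736 32.361222397223926
top -8 58 z [15.1 51.  97.2] y -34.83446667911458 31.520236723131916
top -2 107 z [ 13.7  97.5 102.5] y -34.4350076832878 38.24993095382868
top 4 85 z [ 13.7  98.4 103.6] y -36.50730241748316 37.417712357766234
top 10 5 z [13.3 94.4 96.6] y -39.84132459502315 14.519406792764315
bar 87 [ 3.6  0.1 99. ] [ -1.7 -19.9  92.4] [ 10.5  19.5 103.6]
tip r max [103.4 118.8 122.1]
a from bar 61.07016876538843 99.12672459204649
side -62 99 z [ 67.8  85.  103.2] y -29.679
[... 262 characters left out ...]
z [49.6 62.7 79.1] y -32.674533538825145 -22.572774724410827
side -32 36 z [41.  71.4 82.2] y -32.356991843034415 31.306485515861894
side -26 47 z [29.4 78.4 86. ] y -31.78201608488029 29.812357093762202
side -20 61 z [18.1 80.9 89.3] y -33.071325199393726 33.83215029859598
side -14 62 z [13.2 49.3 94.6] y -32.29278093574773 33.16834861954695
side -8 52 z [13.9 87.7 98. ] y -32.091106854531404 32.504913082060995
side -2 124 z [ 21.2  95.9 100.4] y -32.88752059083316 30.802421116111333
side 4 49 z [ 16.1  98.4 100.2] y -33.60969718381103 33.894452018051
bar 90 [ 1.8 -0.4 97.5] [ -2.  -19.1  90.2] [  8.8  19.9 100.4]
tip r max [101.  116.1 118.3]
a from bar 60.093007471261494 97.50479797084057
```

```bash
python3 plan.py 158.5 70 230 180; python3 plan.py 158.5 70 230 0; python3 -c "
from rig import robot;print(robot.observe()['joint_pos'])"
```

```text
t 8.35 p [ 0.572  -0.0362  0.2537] f [-0.1309  0.1797  0.571 ] lin mm [-80.9 112.2  23.7] tw [  0.   -0.  -89.5]
t 8.35 p [ 0.572  -0.0362  0.2537] f [-0.1309  0.1797  0.571 ] lin mm [-80.9 112.2  23.7] tw [-0.  -0.  90.5]
[ 2.19244224e-01  2.81629145e-01 -8.66760944e-02 -9.08021373e-05
 -1.20263014e+00 -1.59254962e+00]
```

Emit:
servo_tool(jaw=[0.026,0.026,0.026,0.026,0.026,0.026,0.026,0.026], linear=[[-0.081,0.112,0.024],[-0.081,0.112,0.024],[-0.081,0.112,0.024],[-0.081,0.112,0.024],[-0.081,0.112,0.024],[-0.081,0.112,0.024],[-0.081,0.112,0.024],[-0.081,0.112,0.024]], twist=[[0,0,-89.5],[0,0,-89.5],[0,0,-89.5],[0,0,-89.5],[0,0,-89.5],[0,0,-89.5],[0,0,-89.5],[0,0,-89.5]])

```text
time: 9.15
tool_pos: [0.6296, 0.0899, 0.2298]
tcp_rot: [-2.029, 2.398, 0.0]
ft_force: [0.2, 0.4, 0.1]
gripper_width: 0.0262
grasp_force: 0.0
```

```bash
python3 plan.py 158.5 70 230 180
```

```text
t 9.15 p [0.6296 0.0899 0.2298] f [0.1742 0.3615 0.1456] lin mm [ 0.3  0.2 -0.2] tw [ -0.    0.  -20.3]
```

Emit:
servo_tool(jaw=[0.026,0.026,0.026,0.026], linear=[[0,0,0],[0,0,0],[0,0,0],[0,0,0]], twist=[[0,0,-20.3],[0,0,-20.3],[0,0,-20.3],[0,0,-20.3]])

```text
time: 9.55
tool_pos: [0.6297, 0.0897, 0.2299]
tcp_rot: [-2.413, 2.011, -0.0]
ft_force: [0.5, 0.5, 0.5]
gripper_width: 0.0261
grasp_force: 0.0
```

```bash
python3 plan.py 158.5 70 148 180; python3 - <<'E'
from h import *
p,d=cap('side','side5.png')
cv2.imwrite('pics/crop5.png',cv2.resize(p[80:220,180:340,::-1],(640,560)))
E
```

```text
t 9.55 p [0.6297 0.0897 0.2299] f [0.532  0.5401 0.4622] lin mm [-0.   0.3 81.9] tw [-0.   0.  -0.4]
```

View pics/crop5.png

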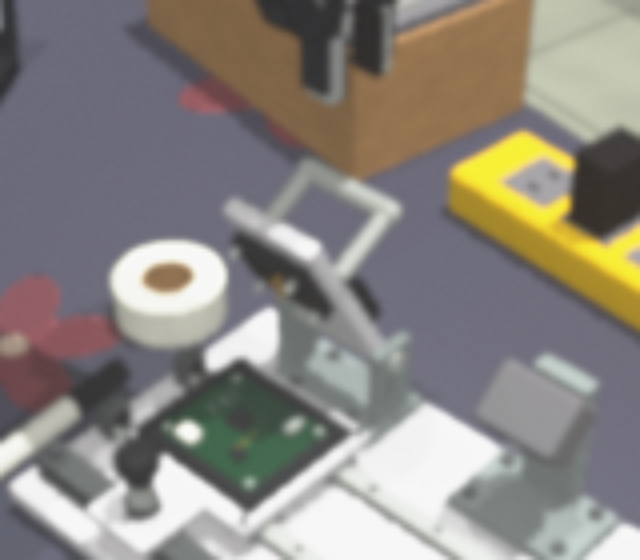

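The fingers (crop 325,90 and 372,65) stand straight above the handle bar (350,190), and the board, nest and knob are free. Next I descend in two stages.

Emit:
servo_tool(jaw=[0.026,0.026,0.026,0.026,0.026], linear=[[0,0,0.02],[0,0,0.04],[0,0,0.055],[0,0,0.064],[0,0,0.064]], twist=[[0,0,0],[0,0,0],[0,0,0],[0,0,0],[0,0,0]])

```text
time: 10.1
tool_pos: [0.6294, 0.0887, 0.1642]
tcp_rot: [2.41, -2.012, -0.002]
ft_force: [0.3, -0.6, -0.2]
gripper_width: 0.0261
grasp_force: 0.0
```

Emit:
servo_tool(jaw=[0.026,0.026,0.026,0.026,0.026], linear=[[0,0,0.004],[0,0,0.009],[0,0,0.014],[0,0,0.018],[0,0,0.018]], twist=[[0,0,0],[0,0,0],[0,0,0],[0,0,0],[0,0,0]])

```text
time: 10.6
tool_pos: [0.6298, 0.0884, 0.1468]
tcp_rot: [2.41, -2.013, -0.001]
ft_force: [-0.0, -0.8, 0.1]
gripper_width: 0.0259
grasp_force: 0.0
```

Emit:
servo_tool(jaw=[0.022,0.018,0.014,0.01,0.008,0.008], linear=[[0,0,0],[0,0,0],[0,0,0],[0,0,0],[0,0,0],[0,0,0]], twist=[[0,0,0],[0,0,0],[0,0,0],[0,0,0],[0,0,0],[0,0,0]], newtons=30)

```text
time: 11.2
tool_pos: [0.6305, 0.0885, 0.1479]
tcp_rot: [-2.411, 2.013, -0.001]
ft_force: [0.9, 0.0, 1.8]
gripper_width: 0.0106
grasp_force: 29.2
```

Emit:
servo_tool(jaw=[0.008,0.008,0.008,0.008,0.008,0.008,0.008], linear=[[0,0.004,0],[0,0.01,0.0002],[0,0.017,0.001],[0,0.024,0.0022],[0,0.031,0.004],[0,0.0372,0.0061],[0,0.0372,0.0061]], twist=[[0,0,0],[0,0,0],[0,0,0],[0,0,0],[0,0,0],[0,0,0],[0,0,0]])

```text
time: 11.9
tool_pos: [0.5927, 0.0815, 0.1419]
tcp_rot: [2.411, -2.013, -0.0]
ft_force: [1.7, -0.6, 5.9]
gripper_width: 0.0108
grasp_force: 30.8
```

Emit:
servo_tool(jaw=[0.008,0.008,0.008,0.008,0.008,0.008,0.008], linear=[[0,0.006,0.0025],[0,0.0118,0.0055],[0,0.0174,0.009],[0,0.0227,0.0126],[0,0.0272,0.0162],[0,0.0314,0.02],[0,0.0314,0.02]], twist=[[0,0,0],[0,0,0],[0,0,0],[0,0,0],[0,0,0],[0,0,0],[0,0,0]])

```text
time: 12.6
tool_pos: [0.5613, 0.0758, 0.12]
tcp_rot: [2.409, -2.013, -0.003]
ft_force: [3.4, -2.6, -2.4]
gripper_width: 0.0109
grasp_force: 31.0
```

Emit:
servo_tool(jaw=[0.008,0.008,0.008,0.008,0.008,0.008], linear=[[0,0.0036,0.0036],[0,0.0067,0.0071],[0,0.0094,0.0105],[0,0.0116,0.0136],[0,0.0135,0.0163],[0,0.0135,0.0163]], twist=[[0,0,0],[0,0,0],[0,0,0],[0,0,0],[0,0,0],[0,0,0]])

```text
time: 13.2
tool_pos: [0.5492, 0.0738, 0.1046]
tcp_rot: [2.411, -2.013, -0.0]
ft_force: [5.2, -2.9, 0.2]
gripper_width: 0.0108
grasp_force: 31.3
```

Emit:
servo_tool(jaw=[0.008,0.008,0.008,0.008,0.008], linear=[[0,0.0008,0.001],[0,0.0014,0.002],[0,0.0017,0.003],[0,0.0017,0.0035],[0,0.0017,0.0035]], twist=[[0,0,0],[0,0,0],[0,0,0],[0,0,0],[0,0,0]])

```text
time: 13.7
tool_pos: [0.5474, 0.0734, 0.1014]
tcp_rot: [2.411, -2.013, -0.001]
ft_force: [4.0, -3.2, 2.2]
gripper_width: 0.0111
grasp_force: 31.6
```

Emit:
servo_tool(jaw=[0.008,0.008,0.008,0.008], linear=[[0,0.0004,0.0007],[0,0.0008,0.0013],[0,0.001,0.002],[0,0.001,0.002]], twist=[[0,0,0],[0,0,0],[0,0,0],[0,0,0]])

```text
time: 14.1
tool_pos: [0.5475, 0.0734, 0.1013]
tcp_rot: [-2.411, 2.012, -0.002]
ft_force: [1.8, -3.0, 10.5]
gripper_width: 0.0109
grasp_force: 32.3
```

Emit:
servo_tool(jaw=[0.008,0.008,0.008,0.008], linear=[[0,0,0.0007],[0,0,0.0013],[0,0,0.002],[0,0,0.002]], twist=[[0,0,0],[0,0,0],[0,0,0],[0,0,0]])

```text
time: 14.5
tool_pos: [0.5475, 0.0734, 0.101]
tcp_rot: [-2.412, 2.011, -0.003]
ft_force: [-2.4, -1.6, 17.4]
gripper_width: 0.0106
grasp_force: 33.2
```

The bar stopped at 120 mm with force building, which means the head is closed. I now release and retreat.

Emit:
servo_tool(jaw=[0.016,0.024,0.03,0.03,0.03], linear=[[0,0,0],[0,0,0],[0,0,0],[0,0,0],[0,0,0]], twist=[[0,0,0],[0,0,0],[0,0,0],[0,0,0],[0,0,0]])

```text
time: 15.0
tool_pos: [0.5462, 0.0733, 0.097]
tcp_rot: [2.41, -2.013, -0.002]
ft_force: [-0.2, -0.4, -0.3]
gripper_width: 0.03
grasp_force: 0.0
```

Emit:
servo_tool(jaw=[0.03,0.03,0.03,0.03,0.03,0.03,0.03,0.03], linear=[[0,0,-0.01],[0,0,-0.03],[0,0,-0.06],[0,0,-0.1],[0.05,0,-0.12],[0.1,0,-0.13],[0.15,0,-0.13],[0.18,0,-0.13]], twist=[[0,0,0],[0,0,0],[0,0,0],[0,0,0],[0,0,0],[0,0,0],[0,0,0],[0,0,0]])

```text
time: 15.8
tool_pos: [0.5792, -0.1062, 0.2292]
tcp_rot: [-2.409, 2.014, -0.003]
ft_force: [0.3, 0.7, 0.4]
gripper_width: 0.0298
grasp_force: 0.0
```

```bash
python3 - <<'E'
from h import *
from plan import F,K
np.set_printoptions(precision=1,suppress=True)
for n,off in(('top',[.0007,.002,0]),('side',[-.0013,-.002,0])):
    p,d=cap(n,n+'6.png');q=F.inv().apply((cloud(n,d)-off-K).reshape(-1,3))*1000
    b=q[(abs(q[:,1]-70)<20)&(abs(q[:,0]-75)<25)&(q[:,2]>108)&(q[:,2]<140)];print(n,'bar',len(b),np.median(b,0),b.max(0))
    pl=q[(abs(q[:,1]-70)<28)&(q[:,0]>45)&(q[:,0]<130)&(q[:,2]>60)&(q[:,2]<95)]
    A=np.c_[pl[:,0],np.ones(len(pl))];print('plate slope deg',np.degrees(np.arctan(np.linalg.lstsq(A,pl[:,2],rcond=None)[0][0])),np.median(pl[:,2]))
    k=q[(np.hypot(q[:,0],q[:,1]-70)<14)&(q[:,2]>78)&(q[:,2]<110)];print('knob top',len(k),np.percentile(k[:,2],[50,95]))
a=cv2.imread('pics/top6.png')[110:240,180:340];b=cv2.imread('pics/side6.png')[100:240,180:340]
cv2.imwrite('pics/crop6.png',np.hstack([cv2.resize(a,(400,325)),cv2.resize(b,(371,325))]))
print(robot.observe()['ft_force'])
E
```

```text
return _methods._mean(a, axis=axis, dtype=dtype,
  ret = um.true_divide(
Traceback (most recent call last):
ValueError: zero-size array to reduction operation maximum which has no identity
```

The arm hides the scene from the top camera, so I use the side camera alone.

```bash
python3 - <<'E'
from h import *
from plan import F,K
np.set_printoptions(precision=1,suppress=True)
p,d=cap('side','side7.png');q=F.inv().apply((cloud('side',d)-[-.0013,-.002,0]-K).reshape(-1,3))*1000
b=q[(abs(q[:,1]-70)<18)&(abs(q[:,0]-75)<25)&(q[:,2]>108)&(q[:,2]<140)];print('bar',len(b),b.mean(0) if len(b) else '',np.percentile(b[:,2],97) if len(b) else '')
pl=q[(abs(q[:,1]-70)<28)&(q[:,0]>45)&(q[:,0]<130)&(q[:,2]>70)&(q[:,2]<90)]
if len(pl): print('plate',len(pl),np.degrees(np.arctan(np.polyfit(pl[:,0],pl[:,2],1)[0])),np.median(pl[:,2]))
k=q[(np.hypot(q[:,0],q[:,1]-70)<14)&(q[:,2]>78)&(q[:,2]<110)];print('knob',len(k),np.percentile(k[:,2],[50,95]) if len(k) else '')
cv2.imwrite('pics/crop7.png',cv2.resize(p[60:260,160:400,::-1],(720,600)))
E
```

```text
bar 85 [ 73.1  69.7 124. ] 127.54902733919998
plate 555 3.512188348564244 77.44071175488499
knob 112 [88.6 90.9]
```

View pics/crop7.png

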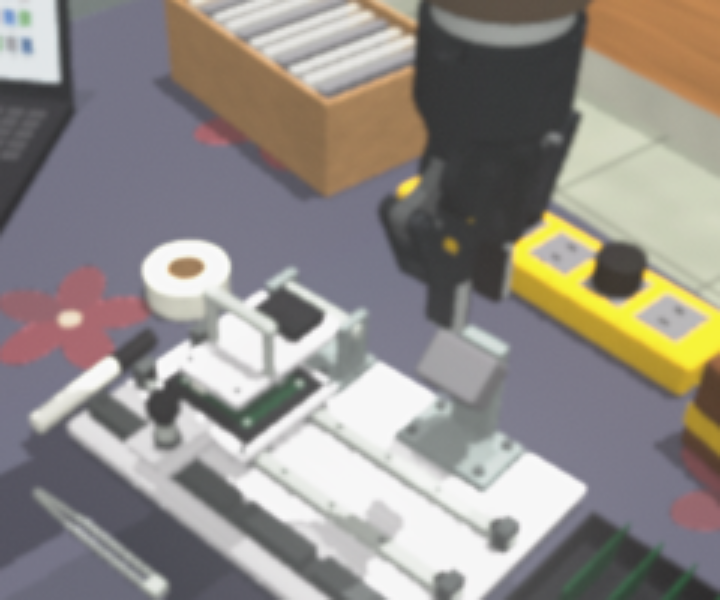

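The head is down level over the board, with the knob seated at (163,405) and the loose items where they were. The release may have lifted the head slightly, so I'll press gently on the bar with shut fingers as a check.

```bash
python3 plan.py 75 70 160 180
```

```text
t 15.9 p [ 0.5791 -0.1074  0.2282] f [-0.9044  0.901  -1.2762] lin mm [-184.2   -0.2   68.1] tw [-0.  -0.  -0.8]
```

Emit:
servo_tool(jaw=[0,0,0,0,0,0,0,0], linear=[[-0.05,0,0],[-0.1,0,0],[-0.15,0,0],[-0.184,0,0.02],[-0.184,0,0.05],[-0.184,0,0.075],[-0.184,0,0.09],[-0.184,0,0.09]], twist=[[0,0,0],[0,0,0],[0,0,0],[0,0,0],[0,0,0],[0,0,0],[0,0,0],[0,0,0]])

```text
time: 16.7
tool_pos: [0.5443, 0.0775, 0.1358]
tcp_rot: [2.409, -2.01, -0.004]
ft_force: [-0.0, -0.3, 0.4]
gripper_width: 0.0001
grasp_force: 0.0
```

Emit:
servo_tool(jaw=[0,0,0,0,0,0,0], linear=[[0,0,0.003],[0,0,0.006],[0,0,0.008],[0,0,0.01],[0,0,0.011],[0,0,0.012],[0,0,0.012]], twist=[[0,0,0],[0,0,0],[0,0,0],[0,0,0],[0,0,0],[0,0,0],[0,0,0]])

```text
time: 17.4
tool_pos: [0.5462, 0.0773, 0.126]
tcp_rot: [-2.411, 2.013, -0.0]
ft_force: [0.2, -0.0, 2.1]
gripper_width: 0.0002
grasp_force: 1.1
```

Contact at 126 mm, exactly the bar's top when closed. I press a little more.

Emit:
servo_tool(jaw=[0,0,0,0], linear=[[0,0,0.001],[0,0,0.002],[0,0,0.003],[0,0,0.003]], twist=[[0,0,0],[0,0,0],[0,0,0],[0,0,0]])

```text
time: 17.8
tool_pos: [0.5463, 0.0773, 0.1258]
tcp_rot: [-2.412, 2.012, -0.002]
ft_force: [-7.2, 0.5, 15.6]
gripper_width: -0.0002
grasp_force: 8.2
```

Emit:
servo_tool(jaw=[0,0,0,0,0,0], linear=[[0,0,-0.01],[0,0,-0.03],[0,0,-0.06],[0,0,-0.1],[0,0,-0.12],[0,0,-0.12]], twist=[[0,0,0],[0,0,0],[0,0,0],[0,0,0],[0,0,0],[0,0,0]])

```text
time: 18.4
tool_pos: [0.548, 0.0779, 0.2464]
tcp_rot: [-2.407, 2.009, -0.007]
ft_force: [0.1, 0.3, -0.2]
gripper_width: -0.0004
grasp_force: 0.0
```

Under 15 N the bar did not move, so the head is fully closed and the arm is clear.

```bash
python3 -c "
from rig import robot;print(robot.close_job())"
```

```text
the job is handed in; nothing more can be done
None
```

The job is handed in after about 18 s: the board is one notch over under the programming head, the knob is down in its notch, the head is fully closed (a 15 N press on the handle bar did not move it), and the arm is clear.

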